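# Tip the elbow pad over the drying rail and slide it home

## Task

Hang the elbow pad that lies on its side on the rack's white ledge over the rail to dry: push it off the ledge so that it tips over the rail, and work its crown forward until it sits squarely on the rail with the legs hanging straight down. Then gently, without ramming, slide it along the rail until it touches the round clamp collar, and leave it hanging there. Leave the hanging headband, the beaker and the bottles where they are.

Things in the scene. Friction and masses are not known exactly. Their poses are not given: they have to be found in the camera images.
- rack: Fixed steel drying rack with a rail and a white ledge. Origin on the bench right below the middle of the rail; y along the rail, x across it, away from the ledge (roughly away from the robot), z up. All below in this frame. The rail stands on a 16 mm post near each end (y = -222 and 222 mm); the posts do not rise above it.
- rail_top (a point): Middle of the top of the rack's rail, 134 mm above the bench; axes as rack. The rail is a straight bar 18 mm in diameter, 460 mm long along y, its axis 9 mm below this point.
- ledge_edge (a point): Middle of the ledge's edge that faces the rail, on its top face; axes as rack. The white ledge is flat, 90 mm above the bench, 250 mm long along y and reaches 150 mm from here towards -x. The rail's axis lies 46 mm in +x of this point and 35 mm above it, across an open gap.
- collar: Fixed aluminium clamp collar round the rail, a disc 52 mm in diameter and 20 mm thick along the rail. Origin at its centre, on the rail's axis; y axis along the rail. It sits near one end of the rail, at either end.
- pad: Loose black rigid elbow pad, a U-shaped saddle, about 0.28 kg, 105 mm wide: too wide to grasp. It starts lying on its side on the ledge, mouth of the U towards the rail, askew by up to 13 degrees. Frame as it lies: origin at the middle of the lower edge of its closed back (crown), x from the back to the mouth (125 mm long), y along its width, z up (70 mm high). Centre of mass 50 mm from the back.
- pad_crown (a point): Middle of the inside of the pad's crown: x = 14, y = 0, z = 35 mm in the pad's frame, axes as the pad's. Crown 14 mm thick; two legs, plates 12 mm thick, 46 mm apart, inner corners filleted. When hung, this point lies on top of the rail, the pad's x axis points down, its crown is 134 to 148 mm above the bench and it slides along the rail if pushed at the crown's end.
- pad_back (a point): Middle of the outside of the pad's back: x = 0, y = 0, z = 35 mm. Pushed squarely from behind (two spread fingers straighten it), the pad slides over the ledge's edge, tips 20 degrees onto the rail and, pushed further, drops over it. It then hangs cocked by 25 to 40 degrees, crown 11 to 17 mm short of centred. Feed it on by its lowest back corner (115 to 130 mm up) and it hangs plumb.
- headband: Loose white plastic face-shield headband, an arch 24 mm wide along the rail and about 125 mm across, 4 mm thick, hanging over the rail near the end away from the collar. Origin at the underside of its crown, on top of the rail. To be left alone.
- beaker: Loose glass beaker, 76 mm across, 100 mm tall, standing on the bench at the left; origin in the centre of its base. To be left alone.
- reagent: Loose amber bottle, 72 mm across, 150 mm tall, on the bench at the right; origin in the centre of its base. To be left alone.
- solvent: Loose clear bottle, 80 mm across, 170 mm tall, on the bench at the right; origin in the centre of its base. To be left alone.
Mind the look-alikes: they are no part of the job. Leave any blue or pink look-alike of the pad alone.

How it is judged:
By the outcome, as a careful person would: the job done as asked, in the order asked, and still so for the second after the job is handed in, with the robot touching nothing.
It also fails if it takes over 72 s, if anything falls off the work surface, if the arm or the gripper's body presses on something with over 40 N, if the wrist force passes 120 N, or if a joint passes its speed limit or range.

## Robot

A 7-joint arm with a two-finger parallel gripper is mounted at the origin on the work surface. World frame = base frame: x ahead of the robot, y to its left, z up, the work surface at z = 0. Lengths are in m, angles in rad, forces in N, time in s.
With the tool pointing down it reaches from about 0.425 to 0.95 m from the base axis. Payload 4.7 kg.
Tool frame: the origin (TCP) lies on the centre line of the jaws, within the pads' length; the fingertips stand 25 mm ahead of it and the grasp point (between the pads) lies 6 mm ahead of it; z points along the fingers, y is the direction in which the jaws open and shut (so a half turn about z gives the same grasp; the last joint's range is limited). The gripper opens to 87 mm and grips with 3 to 60 N. Pads are 19 mm wide; open, the fingers measure 117 mm over their backs; the gripper's body (75 mm by 190 mm) begins 51 mm behind the grasp point.
Start: joints at [1.312, 0.469, -0.049, 1.532, 0.024, 1.141, -0.082], TCP at [0.154, -0.657, 0.248] pointing down, gripper open.
Joint ranges: [-2.59, 2.59], [-0.33, 1.99], [-1.39, 1.29], [0.1, 2.45], [-1.04, 4.18], [0.21, 1.99], [-2.66, 2.66]. Speed limits (rad/s): [2.57, 2.57, 3.14, 3.14, 3.14, 3.14, 3.14].

## Interface

Orientations are given as a rotation vector (axis times angle).
In Python, from cell import bot gives the robot as it stands. Calls block until the motion is done:
- bot.goto(position, orientation): joint-space move of the TCP to a pose.
- bot.move_l(position, attitude=None, velocity=0.15, contact_N=None): straight line of the TCP; attitude=None keeps the orientation; velocity is the mean speed in m/s. With contact_N (N) it stops when the force on the tool has changed by that much, and returns True; else False.
- bot.goto_joints(angles): joint-space move.
- bot.let_go() and bot.clamp(newtons=None): open the fingers fully, or close them until they stop; newtons is the grip in N (None keeps the last).
- bot.hold(seconds).
- bot.inverse_kinematics(position, orientation): joint angles nearest the present ones, or None.
- bot.get_image(name): name is "side" or "top"; returns the picture (384x512x3 uint8, blue, green, red); there is no depth.
- bot.camera_params(name): a dict with "K" (3x3 intrinsics, pixels), "D" ([k1, k2, p1, p2, k3] as OpenCV has them; the pictures are not rectified), "R" (3x3) and "t" (3): a world point X has camera coordinates R X + t. Camera axes: x right, y down, z forward; pixel columns grow to the right and rows downward; lengths in m; the calibration is good to about 2 mm. A picture is of the moment at which its call begins. camera_params takes no time and is no camera call.
A pose or a line that the arm cannot do raises bot.IKError and nothing moves.
- bot.job_done(): hands the job in, once; it reports no verdict.
Trained networks look in the newest picture that a camera, given by its name, has taken for a name from the list of things; names that differ only in an ending like _2 or _b are one class to them, and where a whole thing is asked for, a point or a joint stands for the part that bears it (a point fixed in the world has none). Each returns a list of dicts, best first, with "conf" (0 to 1); they miss things now and then, are a little off and sometimes report something else, mostly with a low value. They report only what shows in the picture. A call takes as long as a camera call. They do not tell look-alikes from the thing itself.
- bot.look_for(thing, camera): "box" ([left, top, width, height] in pixels, round what is visible of it).
- bot.trace(thing, camera): "region" (384x512 bool, what is visible of it) and "box" ([left, top, width, height] in pixels, round what is visible of it).
Readings, each from a call of its own:
- bot.read_clock(): time.
- bot.read_joint_pos(): joint angles.
- bot.read_joint_vel(): joint speeds.
- bot.read_joint_torque(): joint torques, N m.
- bot.read_tcp_pos(): TCP position.
- bot.read_eef_rot(): TCP orientation.
- bot.read_force(): force on the tool from outside, world axes, zero at the start.
- bot.read_wrist_torque(): the same for the moment, N m.
- bot.read_gripper_width(): finger opening in m.
Only numpy, scipy, OpenCV 4.12 (cv2) and the standard library are available. Lean on these libraries where they do the work, as an engineer would, in place of code of your own. Each camera call takes 0.05 s, during which the arm holds its last target.

## Working session

There is one attempt and no reset: what is moved stays moved. The work goes in short steps, each a Python script; the robot and the scene stay as the last script left them, time stands still between calls to the robot, and variables do not carry over. Pictures are saved under pics/ and viewed, and the job is handed in when it is done.

```bash
ls; mkdir -p pics; python3 - <<'E'
from cell import bot
import cv2,numpy as np
for c in("side","top"):
    im=bot.get_image(c); cv2.imwrite(f"pics/{c}0.png",im)
    p=bot.camera_params(c); print(c,np.round(p["K"],1).tolist(),np.round(p["D"],4),np.round(p["R"],4).tolist(),np.round(p["t"],4), 'C',-np.array(p["R"]).T@np.array(p["t"]))
print(bot.read_clock(),bot.read_eef_rot())
for t in("rack","collar","pad","headband","beaker","reagent","solvent"):
    for c in("side","top"):
        print(t,c,[(np.round(d["box"]).tolist(),round(d["conf"],2)) for d in bot.look_for(t,c)])
E
```

```text
pics
side [[366.6, 0.0, 258.3], [0.0, 366.6, 193.1], [0.0, 0.0, 1.0]] [-0.0176  0.      0.      0.      0.    ] [[0.9731, -0.2302, 0.0052], [-0.1605, -0.6941, -0.7018], [0.1651, 0.6821, -0.7124]] [-0.445   0.1271  0.9779] C [ 0.29200117 -0.68128964  0.78810251]
top [[357.7, 0.0, 255.9], [0.0, 357.7, 187.1], [0.0, 0.0, 1.0]] [-0.0166  0.      0.      0.      0.    ] [[0.0949, -0.9955, 0.0013], [-0.9743, -0.0931, -0.2051], [0.2043, 0.0182, -0.9787]] [-0.0358  0.4524  1.2337] C [ 0.19216724 -0.01592254  1.30033072]
0.1 [-3.11912388e+00 -3.59981839e-01  4.29595403e-04]
rack side [([241.0, 115.0, 122.0, 155.0], 0.57)]
rack top [([187.0, 113.0, 133.0, 86.0], 0.92)]
collar side [([243.0, 114.0, 120.0, 153.0], 0.64), ([225.0, 100.0, 24.0, 38.0], 0.58), ([331.0, 196.0, 29.0, 24.0], 0.52)]
collar top [([298.0, 124.0, 12.0, 18.0], 0.67)]
pad side [([207.0, 296.0, 71.0, 86.0], 0.91), ([137.0, 122.0, 49.0, 42.0], 0.84), ([189.0, 224.0, 65.0, 68.0], 0.65), ([271.0, 136.0, 56.0, 47.0], 0.6)]
pad top [([336.0, 207.0, 48.0, 47.0], 0.95), ([227.0, 128.0, 37.0, 38.0], 0.86), ([132.0, 224.0, 43.0, 43.0], 0.81), ([279.0, 206.0, 44.0, 44.0], 0.79)]
headband side [([287.0, 118.0, 38.0, 24.0], 0.72), ([246.0, 113.0, 116.0, 154.0], 0.48)]
headband top []
beaker side [([224.0, 101.0, 26.0, 38.0], 0.89)]
beaker top [([135.0, 159.0, 27.0, 24.0], 0.73), ([182.0, 115.0, 140.0, 86.0], 0.72)]
reagent side [([305.0, 300.0, 41.0, 53.0], 0.96), ([273.0, 135.0, 52.0, 46.0], 0.53)]
reagent top [([354.0, 168.0, 28.0, 26.0], 0.65)]
solvent side []
solvent top [([357.0, 136.0, 32.0, 29.0], 0.57)]
```

```bash
python3 - <<'E'
import cv2
a=cv2.imread("pics/side0.png"); cv2.imwrite("pics/side0b.png",cv2.resize(a[80:384,120:440],None,fx=1.9,fy=1.9,interpolation=cv2.INTER_CUBIC))
a=cv2.imread("pics/top0.png"); cv2.imwrite("pics/top0b.png",cv2.resize(a[90:290,120:400],None,fx=2.8,fy=2.8,interpolation=cv2.INTER_CUBIC))
E
```

```text
(no output)
```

View pics/side0b.png

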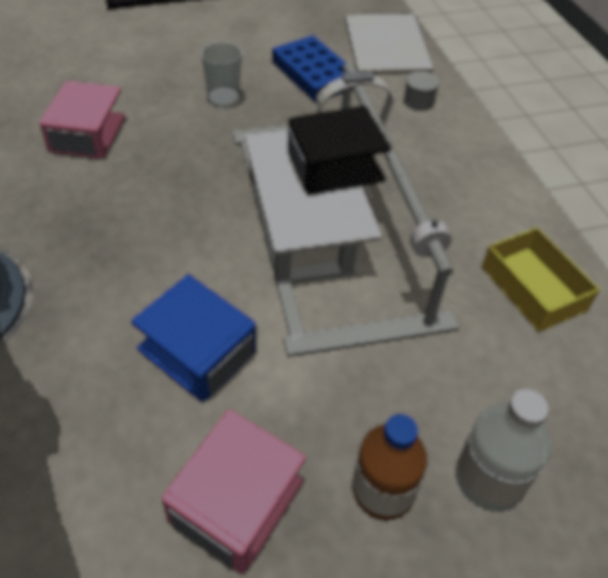

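View pics/top0b.png

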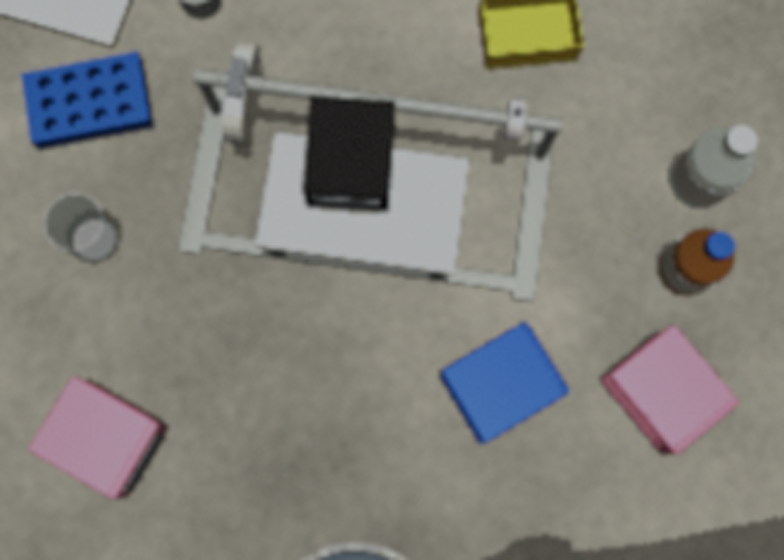

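```bash
python3 - <<'E'
import cv2
a=cv2.imread("pics/side0.png")[105:275,235:365]; a=cv2.convertScaleAbs(a,alpha=1.4,beta=15); cv2.imwrite("pics/side0c.png",cv2.resize(a,None,fx=3.5,fy=3.5,interpolation=cv2.INTER_CUBIC))
a=cv2.imread("pics/top0.png")[105:205,180:325];a=cv2.convertScaleAbs(a,alpha=1.4,beta=15); cv2.imwrite("pics/top0c.png",cv2.resize(a,None,fx=5.5,fy=5.5,interpolation=cv2.INTER_CUBIC))
E
```

```text
(no output)
```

View pics/side0c.png

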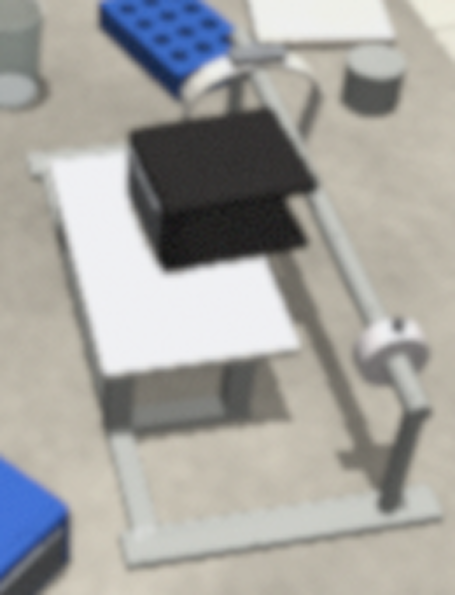

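View pics/top0c.png

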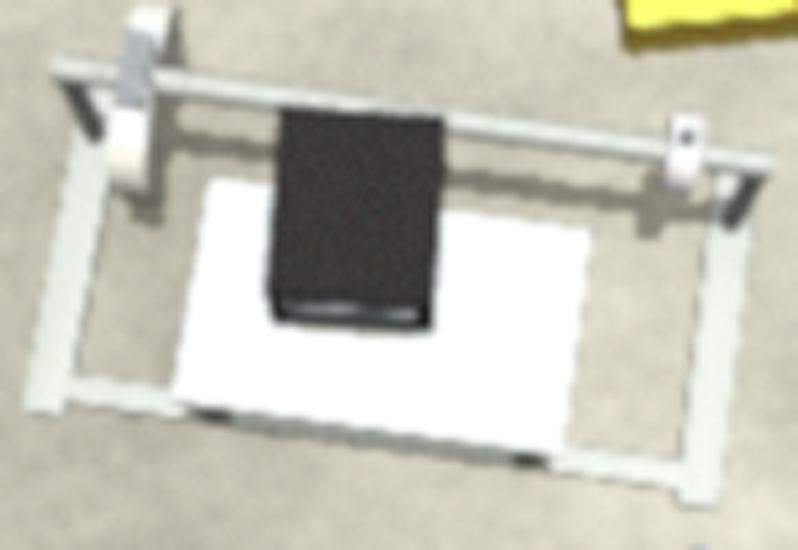

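```bash
cat > h.py <<'E'
import numpy as np,cv2
from scipy.optimize import least_squares
from scipy.spatial.transform import Rotation as Ro
from cell import bot
P={c:{k:np.array(v,float) for k,v in bot.camera_params(c).items()} for c in("side","top")}
def proj(c,X):
    p=P[c]; r,_=cv2.projectPoints(np.atleast_2d(np.asarray(X,float)),cv2.Rodrigues(p["R"])[0],p["t"],p["K"],p["D"]); return r.reshape(-1,2)
def back(c,uv,z):
    p=P[c]; n=cv2.undistortPoints(np.array([[uv]],float),p["K"],p["D"]).ravel()
    d=p["R"].T@np.array([n[0],n[1],1]); C=-p["R"].T@p["t"]; return C+d*(z-C[2])/d[2]
def T(q,X):
    X=np.atleast_2d(X); c,s=np.cos(q[2]),np.sin(q[2])
    return np.c_[q[0]+c*X[:,0]-s*X[:,1],q[1]+s*X[:,0]+c*X[:,1],X[:,2]]
def fit(obs,q0):
    # obs: list (cam,(u,v),(x,y,z))
    f=lambda q:np.concatenate([(proj(c,T(q,x))[0]-u) for c,u,x in obs])
    r=least_squares(f,q0,loss="soft_l1"); return r.x,f(r.x).reshape(-1,2)
def cr(u,f,off): return (np.array(u)+.5)/f-.5+np.array(off)
E
python3 - <<'E'
from h import *
t=lambda *u:cr(u,5.5,(180,105)); s=lambda *u:cr(u,3.5,(235,105))
obs=[("top",t(55,70),(0,.23,.125)),("top",t(770,163),(0,-.23,.125)),
("top",t(207,180),(-.046,.125,.09)),("top",t(590,230),(-.046,-.125,.09)),("top",t(172,400),(-.196,.125,.09)),("top",t(565,455),(-.196,-.125,.09)),
("side",s(299,348),(-.046,-.125,.09)),("side",s(105,373),(-.196,-.125,.09)),("side",s(48,165),(-.196,.125,.09)),("side",s(425,406),(0,-.23,.13))]
q,r=fit(obs,[.65,.05,-.1]); print("rack",q,np.degrees(q[2])); print(np.round(r,1).tolist())
np.save("rack.npy",q)
# collar
for c,u in(("top",t(686,150)),("side",s(393,350))):
    X=back(c,u,.125); cc,ss=np.cos(q[2]),np.sin(q[2]); d=X[:2]-q[:2]; print("collar",X,"rack",cc*d[0]+ss*d[1],-ss*d[0]+cc*d[1])
X=back("top",t(137,65),.138);d=X[:2]-q[:2]; print("headband",cc*d[0]+ss*d[1],-ss*d[0]+cc*d[1])
h=.0525
po=[("top",t(283,110),(.125,h,.16)),("top",t(443,118),(.125,-h,.16)),("top",t(432,330),(0,-h,.09)),("top",t(272,322),(0,h,.09)),
("side",s(316,187),(.125,-h,.16)),("side",s(165,208),(0,-h,.16)),("side",s(130,133),(0,h,.16)),("side",s(168,268),(0,-h,.09)),("side",s(306,243),(.125,-h,.09))]
p,r=fit(po,[.58,.05,-.05]); print("pad",p,np.degrees(p[2]));print(np.round(r,1).tolist())
d=p[:2]-q[:2]; print("pad in rack",cc*d[0]+ss*d[1],-ss*d[0]+cc*d[1],np.degrees(p[2]-q[2]))
np.save("pad.npy",p)
E
```

```text
rack [ 0.65455505  0.03412377 -0.04059262] -2.3257856624062647
[[-0.8, -0.0], [-0.1, -0.0], [0.1, -0.4], [0.1, -0.4], [-0.4, 0.2], [-0.4, -0.3], [0.9, 0.1], [-0.1, 1.0], [-0.6, -0.6], [-0.3, 1.6]]
collar [ 0.64865733 -0.14277775  0.125     ] rack 0.001286058268110725 -0.17699512923770566
collar [ 0.64993294 -0.13449199  0.125     ] rack 0.0022243720066586177 -0.1686644295148632
headband 0.00555438529362024 0.1731096455385795
pad [0.51987983 0.05897535 0.02781156] 1.593485292866394
[[-1.4, -1.8], [0.5, -1.3], [-0.1, 1.2], [-0.9, 0.7], [1.7, -0.8], [0.1, 0.9], [-1.2, -1.6], [-2.0, 3.1], [1.1, 2.4]]
pad in rack -0.13557279937321498 0.01936579406476011 3.919270955272659
```

```bash
python3 - <<'E'
from h import *
q=np.load("rack.npy")
t=lambda *u:cr(u,5.5,(180,105)); s=lambda *u:cr(u,3.5,(235,105))
def R(X): d=X[:2]-q[:2];c,ss=np.cos(q[2]),np.sin(q[2]); return np.round([c*d[0]+ss*d[1],-ss*d[0]+c*d[1]],4)
for n,c,u,z in [("FL","top",t(283,110),.16),("FR","top",t(443,118),.16),("BR","top",t(432,330),.09),("BL","top",t(272,324),.09),("TBR","top",t(436,310),.16),("TBL","top",t(275,298),.16),
("FR","side",s(316,187),.16),("TBR","side",s(165,208),.16),("TBL","side",s(130,133),.16),("FL","side",s(268,110),.16),("BR","side",s(168,268),.09)]: print(n,c,R(back(c,u,z)))
# IK checks
def rot(tilt,jy): # jaws along rack y (jy) tilted so fingers lean forward(+x)
    x,y=np.array([np.cos(q[2]),np.sin(q[2]),0]),np.array([-np.sin(q[2]),np.cos(q[2]),0])
    z=np.sin(tilt)*x-np.cos(tilt)*np.array([0,0,1.]); return Ro.from_matrix(np.c_[np.cross(jy*y,z),jy*y,z]).as_rotvec()
for tilt in(0,.3,.45):
  for jy in(1,-1):
    rr=[]
    for x in(-.19,-.1,0.):
      for z in (.13,.25):
        j=bot.inverse_kinematics(T(q,[x,.021,z])[0],rot(tilt,jy)); rr.append(None if j is None else np.round(j,2).tolist())
    print(tilt,jy,rr)
E
```

```text
FL top [-0.0203  0.0746]
FR top [-0.0121 -0.0235]
BR top [-0.1275 -0.0328]
BL top [-0.1374  0.0687]
TBR top [-0.1341 -0.0356]
TBL top [-0.1398  0.0614]
FR side [-0.0128 -0.027 ]
TBR side [-0.1315 -0.0295]
TBL side [-0.1375  0.0641]
FL side [-0.0205  0.0733]
BR side [-0.1236 -0.0221]
0 1 [[0.74, 0.65, -1.29, 2.08, 0.76, 1.01, 0.58], [0.76, 0.32, -1.16, 1.95, 0.33, 1.08, 0.98], [0.54, 0.62, -0.99, 1.89, 0.63, 0.98, 0.79], [0.68, 0.54, -1.2, 1.77, 0.54, 1.21, 0.86], [0.42, 0.72, -0.87, 1.65, 0.61, 1.06, 0.9], [0.45, 0.6, -0.93, 1.54, 0.5, 1.25, 0.98]]
0 -1 [[0.35, 0.37, -0.69, 2.1, 0.33, 0.78, -2.16], [0.54, 0.23, -0.87, 1.96, 0.2, 1.04, -2.03], [0.29, 0.49, -0.61, 1.9, 0.36, 0.86, -2.12], [0.44, 0.38, -0.8, 1.78, 0.3, 1.11, -2.07], [0.24, 0.62, -0.57, 1.66, 0.39, 0.97, -2.07], [0.33, 0.53, -0.71, 1.55, 0.36, 1.2, -2.05]]
0.3 1 [[0.5, 0.31, -0.89, 2.27, 0.77, 0.51, 0.54], [0.85, 0.09, -1.15, 2.13, 0.28, 0.71, 1.05], [0.56, 0.5, -0.98, 2.09, 0.91, 0.66, 0.51], [0.66, 0.3, -1.05, 1.96, 0.53, 0.8, 0.88], [0.4, 0.58, -0.78, 1.87, 0.8, 0.69, 0.7], [0.62, 0.55, -1.12, 1.75, 0.77, 0.96, 0.77]]
0.3 -1 [[0.08, 0.22, -0.41, 2.29, 0.49, 0.41, -2.34], [0.87, 0.1, -1.18, 2.13, 0.29, 0.71, -2.1], [0.13, 0.35, -0.42, 2.11, 0.51, 0.47, -2.29], [0.52, 0.25, -0.86, 1.97, 0.42, 0.76, -2.17], [0.16, 0.49, -0.44, 1.89, 0.52, 0.57, -2.23], [0.44, 0.43, -0.81, 1.76, 0.54, 0.85, -2.21]]
0.45 1 [[0.68, 0.37, -1.15, 2.36, 1.29, 0.53, 0.04], [1.05, -0.01, -1.31, 2.22, 0.25, 0.5, 1.08], [0.37, 0.38, -0.73, 2.19, 1.1, 0.43, 0.29], [0.71, 0.24, -1.07, 2.06, 0.66, 0.62, 0.75], [0.48, 0.59, -0.89, 1.97, 1.16, 0.61, 0.38], [0.64, 0.48, -1.1, 1.86, 0.88, 0.78, 0.65]]
0.45 -1 [[-1.28, 0.32, 1.16, 2.45, -1.01, 0.21, -0.87], [0.81, -0.01, -1.08, 2.22, 0.25, 0.51, -2.08], [-0.21, 0.29, -0.05, 2.22, 0.62, 0.24, -2.44], [0.32, 0.15, -0.61, 2.08, 0.43, 0.55, -2.21], [-0.09, 0.42, -0.13, 2.0, 0.52, 0.32, -2.27], [0.39, 0.35, -0.73, 1.87, 0.62, 0.65, -2.3]]
```

```bash
cat >> h.py <<'E'
q=np.load("rack.npy")
ex=np.array([np.cos(q[2]),np.sin(q[2]),0]); ey=np.array([-np.sin(q[2]),np.cos(q[2]),0]); ez=np.array([0,0,1.])
def rot(tilt,jy=1):
    z=np.sin(tilt)*ex-np.cos(tilt)*ez; return Ro.from_matrix(np.c_[np.cross(jy*ey,z),jy*ey,z]).as_rotvec()
def W(x,y,z): return T(q,[x,y,z])[0]
def rk(X): d=np.array(X)-[q[0],q[1],0]; return np.round([d@ex,d@ey,d[2]],4)
def st(m=""):
    f=np.array(bot.read_force()); print(m,"t",round(bot.read_clock(),1),"tcp",rk(bot.read_tcp_pos()),"F",np.round([f@ex,f@ey,f[2]],1))
def snap(n):
    out=[]
    for c,(x0,y0,w,h) in(("side",(235,105,130,170)),("top",(180,105,145,100))):
        im=bot.get_image(c); cv2.imwrite(f"pics/{n}_{c}.png",im); a=cv2.convertScaleAbs(im[y0:y0+h,x0:x0+w],alpha=1.4,beta=15)
        k=2.8 if c=="side" else 2.9
        out.append(cv2.resize(a,None,fx=k,fy=k,interpolation=cv2.INTER_CUBIC))
    H=max(o.shape[0] for o in out); out=[cv2.copyMakeBorder(o,0,H-o.shape[0],0,0,cv2.BORDER_CONSTANT) for o in out]
    cv2.imwrite(f"pics/{n}.png",np.hstack(out))
E
python3 - <<'E'
from h import *
p=np.array(bot.read_tcp_pos()); bot.move_l(p+[0,0,.1],velocity=.25); st()
bot.goto(W(-.2,.02,.33),rot(.3)); st()
bot.move_l(W(-.2,.02,.125),velocity=.2); st("down")
snap("a")
E
```

```text
t 1.4 tcp [-0.4723 -0.7111  0.3482] F [-0.2  0.1 -0.2]
 t 4.1 tcp [-0.1996  0.0192  0.3301] F [-0.3 -0.3 -0.3]
down t 5.3 tcp [-0.1996  0.0203  0.1254] F [0.1 0.5 0.3]
```

View pics/a.png

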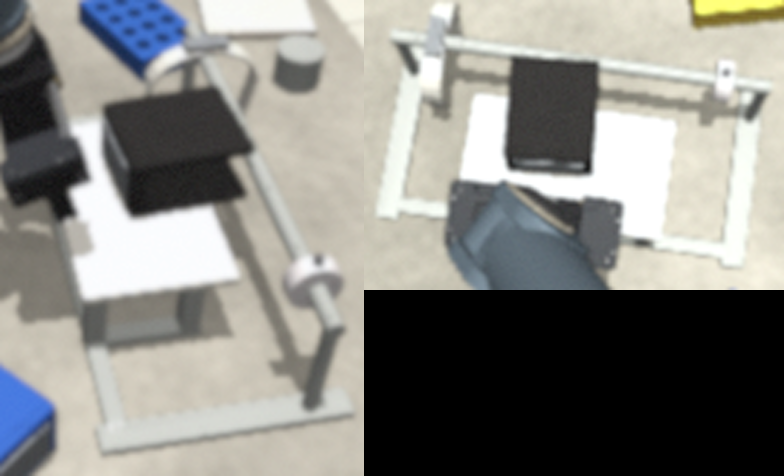

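```bash
python3 - <<'E'
from h import *
f=lambda X:np.round((proj("top",X)[0]-[180,105])*2.9+[364,0])
for y in(-.075,.02,.115): print(f(W(-.19,y,.19)),f(W(-.19,y,.25)))
for y in(-.0325,.02,.0725): print(f(W(-.135,y,.09)),f(W(-.135,y,.16)))
E
```

```text
[622. 208.] [624. 195.]
[536. 197.] [534. 183.]
[451. 185.] [444. 171.]
[589. 179.] [590. 163.]
[546. 173.] [544. 157.]
[503. 167.] [499. 151.]
```

```bash
python3 - <<'E'
from h import *
bot.move_l(W(-.165,.018,.125),velocity=.1)
bot.move_l(W(-.118,.018,.125),velocity=.04); st()
snap("b")
E
```

```text
t 7.2 tcp [-0.1179  0.0179  0.1251] F [-1.1  0.4 -0.3]
```

View pics/b.png

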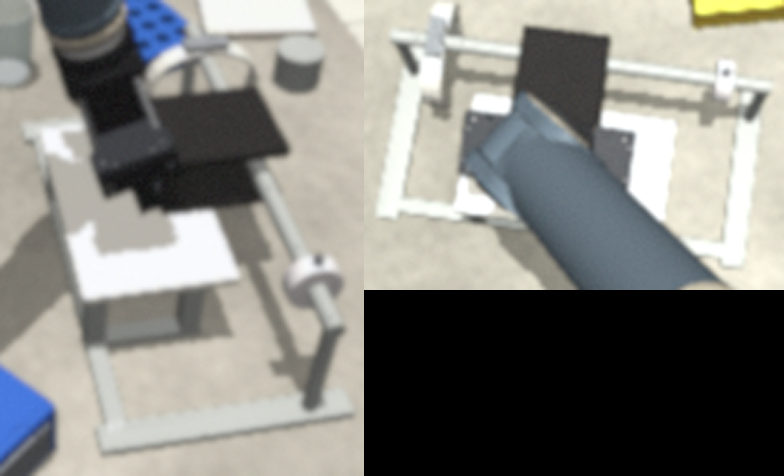

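```bash
python3 - <<'E'
from h import *
for x in(-.105,-.095,-.085):
    c=bot.move_l(W(x,.018,.125),velocity=.03,contact_N=25); st(str(c))
snap("c")
E
```

```text
False t 7.9 tcp [-0.1043  0.0181  0.1252] F [-0.9  0.4  0.2]
False t 8.4 tcp [-0.0948  0.018   0.125 ] F [ 0.7 -0.4 -0.5]
False t 8.8 tcp [-0.0847  0.0181  0.1251] F [0.6 0.5 0.2]
```

View pics/c.png

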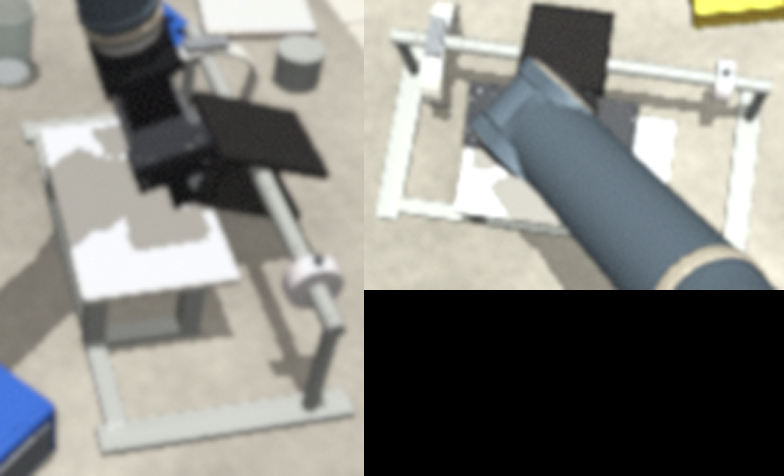

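```bash
python3 - <<'E'
from h import *
for x in(-.079,-.073,-.067):
    c=bot.move_l(W(x,.018,.127),velocity=.02,contact_N=20); st(str(c))
snap("d")
E
```

```text
False t 9.4 tcp [-0.0788  0.0181  0.1271] F [-0.1 -0.3  0.2]
False t 9.9 tcp [-0.0727  0.018   0.127 ] F [-0.2 -0.1 -0. ]
False t 10.3 tcp [-0.0667  0.018   0.1271] F [-0.9 -0.3  0.5]
```

View pics/d.png

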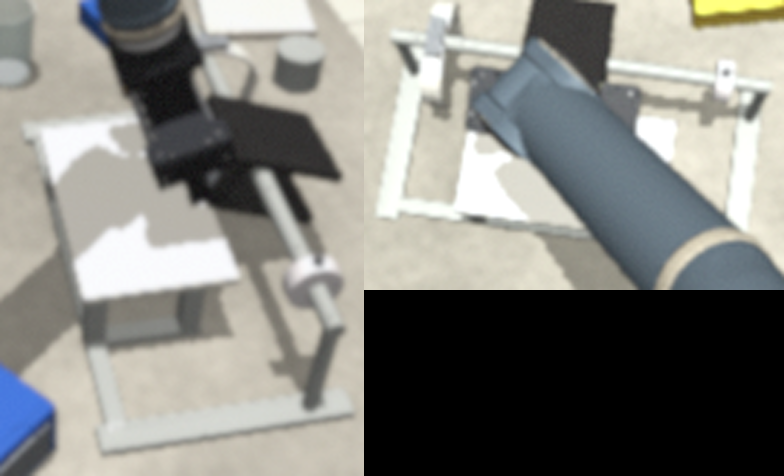

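```bash
python3 - <<'E'
from h import *
for x in(-.061,-.055,-.049):
    c=bot.move_l(W(x,.018,.129),velocity=.02,contact_N=20); st(str(c)); cv2.imwrite(f"pics/e{x}.png",bot.get_image("side"))
snap("e")
E
```

```text
False t 10.9 tcp [-0.0607  0.018   0.1291] F [-0.2 -0.2 -0.2]
False t 11.4 tcp [-0.0552  0.0179  0.1288] F [-1.8 -0.1  0.4]
False t 11.9 tcp [-0.0492  0.0179  0.1287] F [-4.1  0.2 -0.5]
```

View pics/e.png

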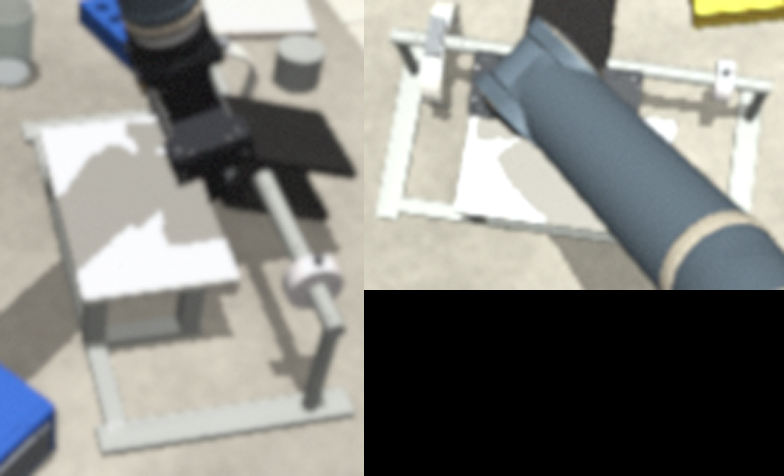

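```bash
python3 - <<'E'
import cv2
a=cv2.imread("pics/e_side.png")[125:195,280:370]; a=cv2.convertScaleAbs(a,alpha=2.2,beta=30); cv2.imwrite("pics/e2.png",cv2.resize(a,None,fx=8,fy=8,interpolation=cv2.INTER_CUBIC))
E
```

```text
(no output)
```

View pics/e2.png

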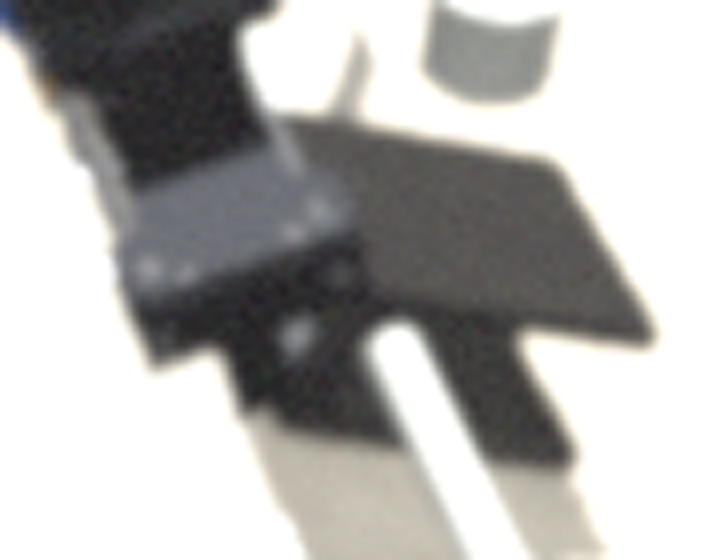

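```bash
cat >> h.py <<'E'
def PX(v,X): # v=(xc,zc,tilt,yc): hang pose in rack plane; X=(x,y,z) pad-frame
    X=np.atleast_2d(X); c,s=np.cos(v[2]),np.sin(v[2])
    R=np.c_[v[0]+c*X[:,0]+s*X[:,2],v[3]+X[:,1],v[1]-s*X[:,0]+c*X[:,2]]
    return T(q,R)
def fitp(obs,v0):
    f=lambda v:np.concatenate([proj(c,PX(v,x))[0]-u for c,u,x in obs])
    r=least_squares(f,v0,loss="soft_l1"); print("corner xz",np.round(r.x[:2],4),"tilt",round(np.degrees(r.x[2]),1),"y",round(r.x[3],4)); print("res",np.round(f(r.x).reshape(-1,2),1).tolist()); return r.x
E
python3 - <<'E'
from h import *
s=lambda *u:cr(u,8,(280,125)); h=.0525
v=fitp([("side",s(655,340),(.125,-h,.07)),("side",s(550,158),(.125,h,.07)),("side",s(575,467),(.125,-h,0)),("side",s(270,425),(0.01,-h,0))],[-.04,.12,.3,.018])
E
```

```text
corner xz [-0.0374  0.0881] tilt 21.6 y 0.0311
res [[0.1, -0.8], [-0.1, -0.6], [-2.7, 1.1], [2.2, 0.4]]
```

```bash
python3 - <<'E'
from h import *
bot.move_l(W(-.10,.018,.129),velocity=.04); st()
cv2.imwrite("pics/f0.png",bot.get_image("side"))
bot.move_l(W(-.13,.018,.15),rot(0),velocity=.06); bot.hold(.3); st()
snap("f")
E
```

```text
t 13.5 tcp [-0.0998  0.018   0.129 ] F [-0.2  0.2 -0.7]
 t 14.6 tcp [-0.1303  0.018   0.1499] F [0.2 0.4 0. ]
```

View pics/f.png

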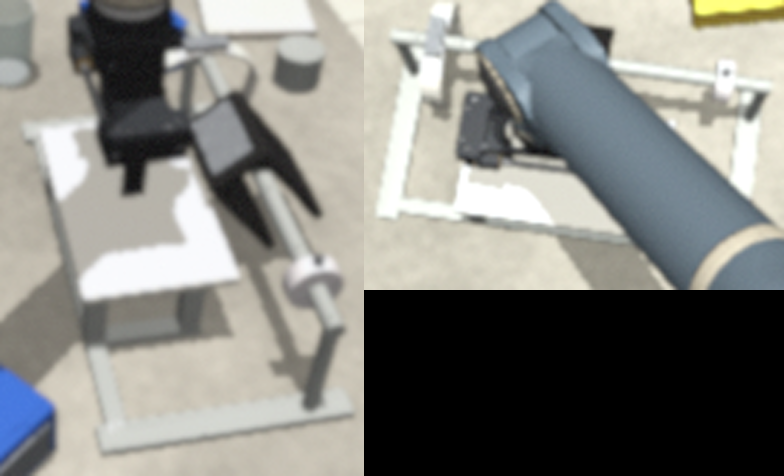

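As expected, the pad has dropped and hangs cocked, with its back up-left in the side view near (215,140) and its legs crossing the rail. Measuring its pose.

```bash
python3 - <<'E'
import cv2
a=cv2.imread("pics/f_side.png")[125:205,285:365]; a=cv2.convertScaleAbs(a,alpha=2,beta=20); cv2.imwrite("pics/f2.png",cv2.resize(a,None,fx=7,fy=7,interpolation=cv2.INTER_CUBIC))
E
```

```text
(no output)
```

View pics/f2.png

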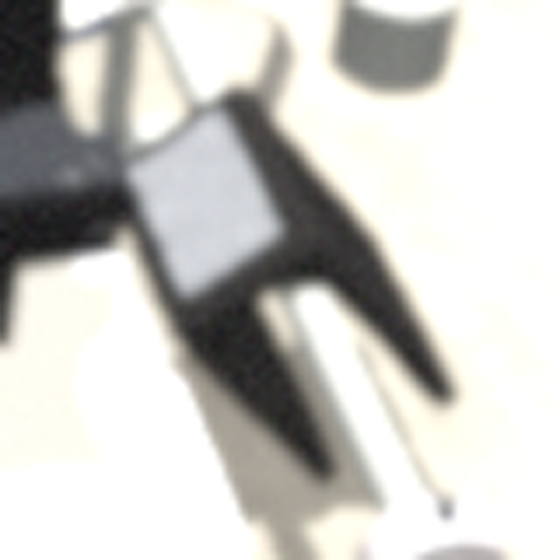

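```bash
python3 - <<'E'
from h import *
s=lambda *u:cr(u,7,(285,125)); h=.0525
v=fitp([("side",s(450,398),(.125,-h,.07)),("side",s(322,478),(.125,-h,0)),("side",s(178,318),(0,-h,0)),("side",s(295,240),(0,-h,.07)),("side",s(237,92),(0,h,.07)),("side",s(128,165),(0,h,0))],[-.06,.12,1.,.018])
for n,X in(("crown",(.014,0,.035)),("COM",(.05,0,.035)),("up corner",(0,0,.07))): print(n,rk(PX(v,X)[0]))
E
```

```text
corner xz [-0.0259  0.0615] tilt 52.7 y 0.0826
res [[-0.1, -1.1], [-0.9, -0.6], [0.1, 2.0], [3.4, -0.1], [0.7, -0.6], [-2.3, 1.9]]
crown [0.0104 0.0826 0.0716]
COM [0.0322 0.0826 0.043 ]
up corner [0.0297 0.0826 0.1039]
```

```bash
python3 - <<'E'
from h import *
s=lambda *u:cr(u,7,(285,125)); h=.0525
obs=[("side",s(450,398),(.125,-h,.07)),("side",s(322,478),(.125,-h,0)),("side",s(178,318),(0,-h,0)),("side",s(295,240),(0,-h,.07)),("side",s(237,92),(0,h,.07)),("side",s(128,165),(0,h,0))]
for y in(.01,.018,.026):
    f=lambda v:np.concatenate([proj(c,PX([*v,y],x))[0]-u for c,u,x in obs])
    r=least_squares(f,[-.06,.12,1.],loss="soft_l1"); print(np.round(r.x,4),np.degrees(r.x[2]),round(r.cost,1),"crown",rk(PX([*r.x,y],(.014,0,.035))[0]))
E
```

```text
[-0.0592  0.13    0.9195] 52.68445364117819 15.2 crown [-0.0228  0.01    0.1401]
[-0.0555  0.1227  0.9215] 52.79615685587428 13.8 crown [-0.0192  0.018   0.1327]
[-0.0519  0.1154  0.9235] 52.91079712080983 12.5 crown [-0.0155  0.026   0.1253]
```

```bash
python3 - <<'E'
from h import *
bot.move_l(W(-.08,.018,.140),velocity=.08)
for x in(-.062,-.055,-.050):
    c=bot.move_l(W(x,.018,.140),velocity=.025,contact_N=15); st(str(c))
snap("g")
E
```

```text
False t 16.3 tcp [-0.0622  0.018   0.1399] F [-0.7 -0.1  0.3]
False t 16.8 tcp [-0.056   0.018   0.1394] F [-5.3  0.1 -0.5]
False t 17.1 tcp [-0.0512  0.018   0.1395] F [-6.7 -0.  -0.5]
```

View pics/g.png

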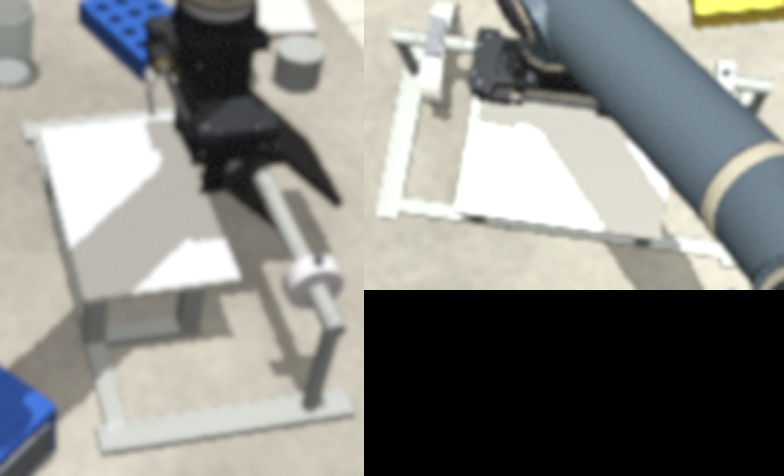

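```bash
cat >> h.py <<'E'
TL=.45
def E(x,z,y=.018): return W(x-.0195,y,z+.0184)
E
python3 - <<'E'
from h import *
bot.move_l(W(-.09,.018,.140),velocity=.06); bot.hold(.2)
bot.move_l(E(-.085,.112),rot(TL),velocity=.06); st()
bot.move_l(E(-.060,.112),velocity=.05); st()
for k in(0,.35,.6):
    c=bot.move_l(E(-.052+.017*k,.117+.025*k),velocity=.02,contact_N=15); st(str(c))
snap("i")
E
```

```text
t 19.3 tcp [-0.1041  0.0183  0.1307] F [-0.7 -1.3  0.2]
 t 19.9 tcp [-0.0796  0.018   0.1301] F [-0.6 -1.2 -0.3]
False t 20.6 tcp [-0.0715  0.0179  0.1354] F [0.  0.2 0.7]
False t 21.2 tcp [-0.0656  0.0179  0.1441] F [-0.3  0.9  0.2]
False t 21.8 tcp [-0.0615  0.0179  0.1503] F [-0.5 -0.1 -0.3]
```

View pics/i.png

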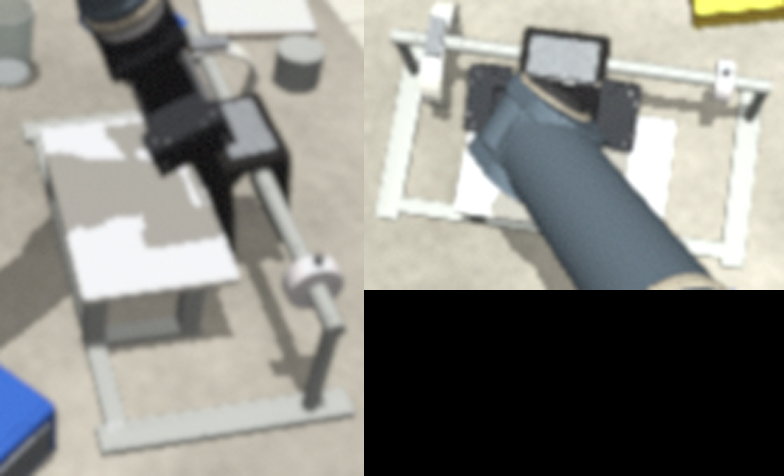

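```bash
cat >> h.py <<'E'
def zoom(n):
    o=[]
    for c,(x0,y0,w,h),k in(("side",(285,125,70,80),6),("top",(225,105,55,50),6)):
        a=cv2.convertScaleAbs(cv2.imread(f"pics/{n}_{c}.png")[y0:y0+h,x0:x0+w],alpha=2,beta=20); a=cv2.resize(a,None,fx=k,fy=k,interpolation=cv2.INTER_CUBIC); o.append(cv2.copyMakeBorder(a,0,480-a.shape[0],0,0,cv2.BORDER_CONSTANT))
    cv2.imwrite(f"pics/{n}z.png",np.hstack(o))
zs=lambda *u:cr(u,6,(285,125))
zt=lambda *u:cr((u[0]-420,u[1]),6,(225,105))
E
python3 -c "
from h import *
zoom('i')"
```

```text
(no output)
```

View pics/iz.png

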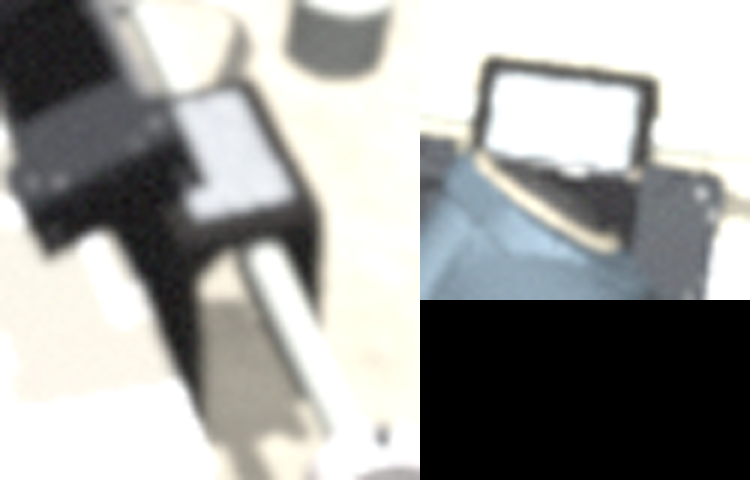

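```bash
python3 - <<'E'
from h import *
h=.0525
v=fitp([("top",zt(488,60),(0,h,.07)),("top",zt(656,80),(0,-h,.07)),("side",zs(320,215),(0,-h,.07)),("side",zs(248,82),(0,h,.07)),("side",zs(207,440),(.125,-h,0)),("side",zs(182,240),(0,-h,0))],[-.035,.145,1.5,.018])
print(rk(PX(v,(.014,0,.035))[0]), rk(PX(v,(0,0,.07))[0]))
E
```

```text
corner xz [-0.0446  0.1359] tilt 75.9 y 0.0173
res [[-1.4, -0.9], [1.0, -0.3], [0.5, 0.0], [0.0, -1.1], [-0.4, 0.2], [-1.6, 3.8]]
[-0.0072  0.0173  0.1308] [0.0233 0.0173 0.1529]
```

```bash
python3 - <<'E'
from h import *
for x,z in((-.039,.137),(-.0355,.141),(-.034,.141)):
    c=bot.move_l(E(x,z),velocity=.02,contact_N=12); st(str(c))
snap("j"); zoom("j")
E
```

```text
False t 22.3 tcp [-0.0582  0.0181  0.1557] F [-1.3 -0.6 -0.6]
False t 22.7 tcp [-0.0546  0.0181  0.1597] F [-0.1 -0.9 -0.4]
False t 23.0 tcp [-0.0534  0.018   0.1594] F [-1.4  0.4  0.3]
```

View pics/jz.png

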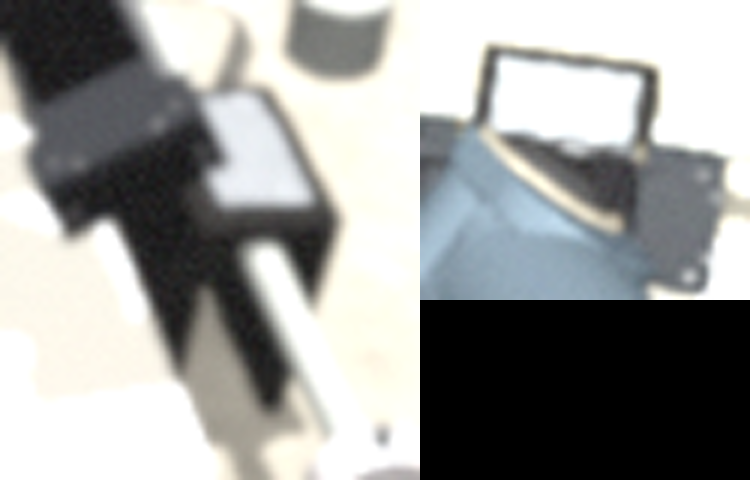

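```bash
python3 - <<'E'
from h import *
print(((proj("side",W(-.034,-.04,.141))[0]-[285,125])*6))
bot.move_l(E(-.09,.141),velocity=.08); st(); bot.move_l(E(-.16,.2),velocity=.15);bot.hold(.2)
snap("k"); zoom("k")
E
```

```text
[197.46931804 255.57056509]
 t 23.9 tcp [-0.109   0.018   0.1597] F [-0.2  0.7 -0.6]
```

View pics/kz.png

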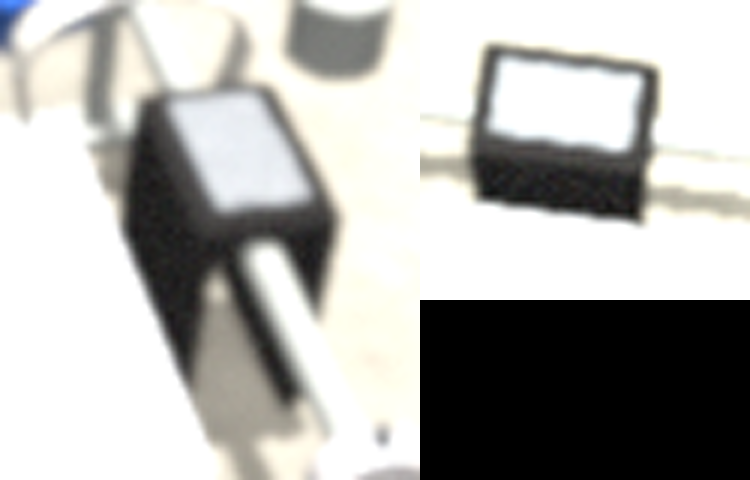

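```bash
cat > m.py <<'E'
from h import *
h=.0525
v=fitp([("top",zt(488,46),(0,h,.07)),("top",zt(657,67),(0,-h,.07)),("top",zt(645,158),(0,-h,0)),("top",zt(476,143),(0,h,0)),("top",zt(475,200),(.125,h,0)),("top",zt(640,220),(.125,-h,0)),
("side",zs(337,215),(0,-h,.07)),("side",zs(270,86),(0,h,.07)),("side",zs(203,228),(0,-h,0)),("side",zs(148,98),(0,h,0)),("side",zs(298,405),(.125,-h,.07))],[-.035,.145,1.5,.018])
print(rk(PX(v,(.014,0,.035))[0]), rk(PX(v,(0,0,.07))[0]))
E
python3 m.py
```

```text
corner xz [-0.0315  0.1476] tilt 89.5 y 0.0198
res [[-1.4, -2.2], [0.6, -1.8], [-0.1, 2.2], [-2.4, 0.7], [-0.1, 3.1], [0.2, 3.3], [2.4, 0.1], [0.9, -1.6], [-0.1, 1.3], [-2.1, -0.7], [2.1, 1.0]]
[0.0036 0.0198 0.1339] [0.0385 0.0198 0.1482]
```

```bash
python3 - <<'E'
from h import *
h=.0525
obs=[("top",zt(488,46),(0,h,.07)),("top",zt(657,67),(0,-h,.07)),("top",zt(645,158),(0,-h,0)),("top",zt(476,143),(0,h,0)),
("side",zs(337,215),(0,-h,.07)),("side",zs(270,86),(0,h,.07)),("side",zs(203,228),(0,-h,0)),("side",zs(148,98),(0,h,0))]
v=fitp(obs,[-.035,.145,1.5,.018])
v=fitp(obs+[("side",zs(298,405),(.125,-h,.07))],[-.035,.145,1.5,.018])
im={c:cv2.imread(f"pics/k_{c}.png") for c in("side","top")}
o=[]
for tl in (78,90,100):
    t=np.radians(tl); n=np.array([np.sin(t),np.cos(t)]); d=np.array([np.cos(t),-np.sin(t)])
    off={78:-.009,90:.003,100:.010}[tl]
    # crown inner plane tangent to rail; rail contact at +(-off) along n from crown mid
    ct=np.array([0,.125])-9e-3*d; cor=ct+off*n-.014*d-.035*n
    vv=[cor[0],cor[1],t,.019]
    a=im["side"][125:205,285:355].copy(); a=cv2.convertScaleAbs(a,alpha=2,beta=20); a=cv2.resize(a,None,fx=6,fy=6,interpolation=cv2.INTER_CUBIC)
    b=im["top"][105:155,225:280].copy(); b=cv2.convertScaleAbs(b,alpha=1.5); b=cv2.resize(b,None,fx=6,fy=6,interpolation=cv2.INTER_CUBIC)
    out=[(0,0),(.125,0),(.125,.012),(.014,.012),(.014,.058),(.125,.058),(.125,.07),(0,.07)]
    for c,A,x0 in(("side",a,(285,125)),("top",b,(225,105))):
        for y in(-h,h):
            u=np.round((proj(c,PX(vv,[(x,y,z) for x,z in out]))-x0+.5)*6-.5).astype(int); cv2.polylines(A,[u],True,(0,0,255) if y<0 else (0,200,0),1)
    o.append(np.vstack([cv2.resize(a,(260,297)),cv2.resize(b,(260,236))]))
cv2.imwrite("pics/kov.png",np.hstack(o))
E
```

```text
corner xz [-0.0326  0.1536] tilt 98.6 y 0.018
res [[-0.9, -1.0], [1.0, -0.7], [0.4, 1.9], [-2.1, 0.4], [1.7, 2.1], [0.2, 0.3], [-0.0, 0.0], [-2.1, -2.0]]
corner xz [-0.0326  0.1506] tilt 92.4 y 0.0185
res [[-1.1, -1.8], [0.9, -1.4], [0.3, 2.2], [-2.2, 0.7], [2.2, 0.6], [0.6, -1.1], [-0.3, 0.8], [-2.2, -1.2], [-0.2, 1.7]]
```

View pics/kov.png

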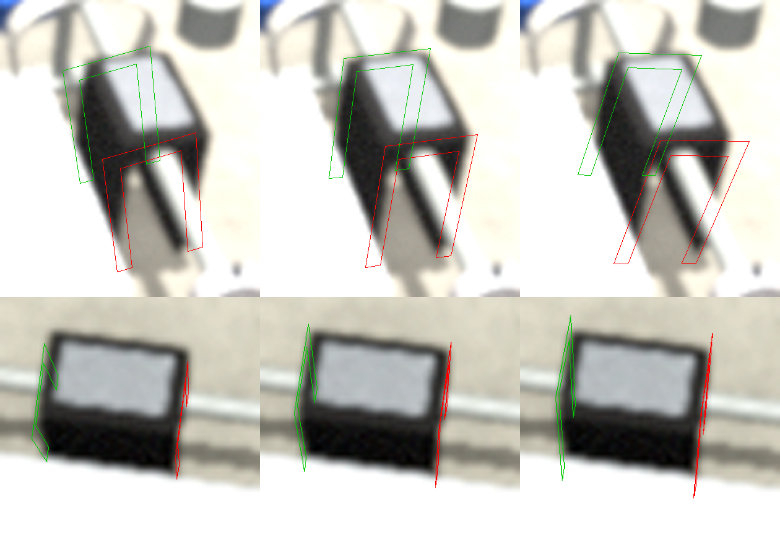

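```bash
python3 - <<'E'
from h import *
h=.0525
def pose(o,y):
    t=np.pi/2+np.arctan2(o,.036); n=np.array([np.sin(t),np.cos(t)]); d=np.array([np.cos(t),-np.sin(t)])
    cor=np.array([0,.125])-9e-3*d+o*n-.014*d-.035*n; return [cor[0],cor[1],t,y]
i=.003 # rounding inset
obs=[("top",zt(488,46),(0,h-i,.07-i)),("top",zt(657,67),(0,-h+i,.07-i)),("top",zt(645,158),(0,-h+i,i)),("top",zt(476,143),(0,h-i,i)),
("side",zs(337,215),(0,-h+i,.07-i)),("side",zs(270,86),(0,h-i,.07-i)),("side",zs(203,228),(0,-h+i,i)),("side",zs(148,98),(0,h-i,i)),("side",zs(295,405),(.125,-h+i,.065))]
for cams in(("top",),("side",),("top","side")):
    f=lambda p:np.concatenate([proj(c,PX(pose(*p),x))[0]-u for c,u,x in obs if c in cams])
    r=least_squares(f,[0,.018],loss="soft_l1"); print(cams,np.round(r.x*1000,1),np.degrees(pose(*r.x)[2]),round(r.cost,1)); print(np.round(f(r.x).reshape(-1,2),1).tolist())
E
```

```text
('top',) [ 2.  16.9] 93.1807202003246 1.4
[[0.2, -0.8], [0.4, -0.7], [0.0, 1.2], [-0.6, -0.1]]
('side',) [ 0.7 18.9] 91.15769038847638 2.2
[[0.3, 0.1], [-0.5, -0.3], [-0.1, 0.4], [-1.4, -0.2], [-1.2, 1.2]]
('top', 'side') [ 1.  17.8] 91.5659839022296 4.1
[[-0.2, -0.6], [0.1, -0.4], [-0.3, 1.7], [-1.0, 0.4], [0.5, 0.4], [-0.2, -0.0], [0.2, 0.6], [-1.2, -0.1], [-1.3, 1.5]]
```

```bash
cat >> h.py <<'E'
def rotx(s,tilt=0): # jaws along rack x
    z=-ez; yv=s*ex; return Ro.from_matrix(np.c_[np.cross(yv,z),yv,z]).as_rotvec()
E
python3 - <<'E'
from h import *
bot.move_l(W(-.18,.04,.30),velocity=.2); bot.clamp(10); st()
j0=np.array(bot.read_joint_pos())
best=None
for s in(1,-1):
    js=[bot.inverse_kinematics(W(0,y,z),rotx(s)) for y,z in((.105,.27),(.105,.163),(.02,.163),(-.05,.163))]
    print(s,[None if j is None else np.round(j,2).tolist() for j in js])
E
```

```text
t 27.1 tcp [-0.18  0.04  0.3 ] F [-1.   1.5  0.5]
1 [[0.32, 0.62, -0.94, 1.47, 0.5, 1.31, -0.7], [0.28, 0.69, -0.85, 1.59, 0.56, 1.12, -0.75], [0.4, 0.66, -0.83, 1.63, 0.54, 1.09, -0.62], [0.5, 0.65, -0.81, 1.64, 0.52, 1.08, -0.5]]
-1 [[0.38, 0.67, -1.07, 1.47, 0.59, 1.35, 2.37], [0.43, 0.86, -1.18, 1.58, 0.82, 1.27, 2.21], [0.51, 0.75, -1.04, 1.62, 0.69, 1.18, 2.41], [0.58, 0.71, -0.96, 1.64, 0.63, 1.13, 2.56]]
```

```bash
python3 - <<'E'
from h import *
bot.goto(W(0,.112,.27),rotx(1)); st(); print(bot.read_gripper_width())
bot.move_l(W(0,.112,.163),velocity=.1); st()
snap("l")
E
```

```text
t 28.7 tcp [-2.000e-04  1.120e-01  2.703e-01] F [-1.1  0.4  0.3]
0.0002735489593466841
 t 29.9 tcp [0.0004 0.1124 0.1639] F [ 0.4  0.6 -0. ]
```

View pics/l.png

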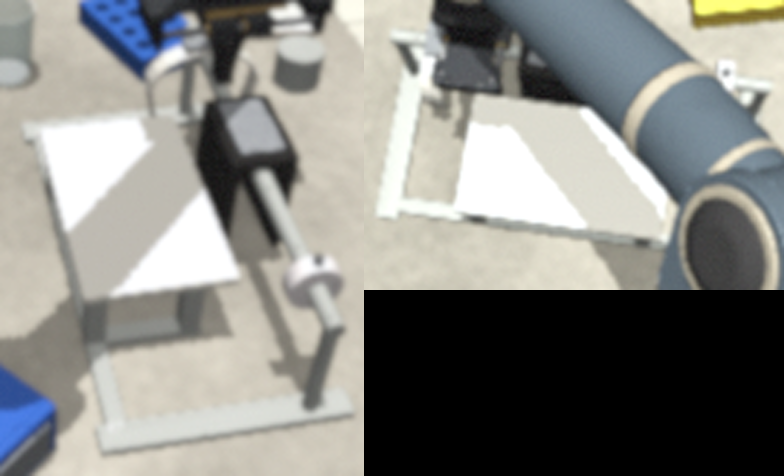

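```bash
python3 - <<'E'
from h import *
c=bot.move_l(W(0,.082,.163),velocity=.04,contact_N=6); st(str(c))
c=bot.move_l(W(0,.045,.163),velocity=.02,contact_N=6); st(str(c))
snap("m1")
c=bot.move_l(W(0,0,.163),velocity=.025,contact_N=6); st(str(c))
snap("m")
E
```

```text
False t 30.9 tcp [-1.00e-04  8.20e-02  1.63e-01] F [-0.9  0.8 -0.2]
False t 32.9 tcp [-0.      0.0451  0.163 ] F [ 0.1  2.1 -0.6]
False t 35.0 tcp [-0.     0.     0.163] F [-0.1  1.9  0.7]
```

View pics/m.png

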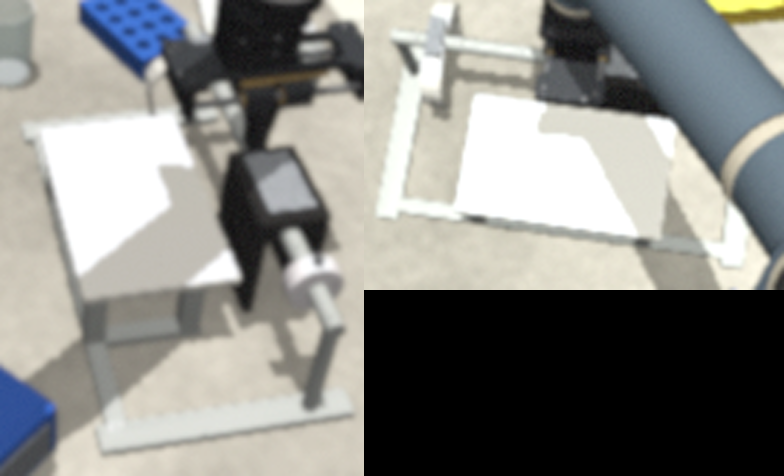

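The pad slides along plumb with about 2 N of friction. Its near face, at about (300,215), is still about 45 mm short of the collar at (313,275), so I'll continue slowly.

```bash
python3 - <<'E'
from h import *
c=bot.move_l(W(0,-.033,.163),velocity=.02,contact_N=5); st(str(c))
if not c:
    c=bot.move_l(W(0,-.065,.163),velocity=.008,contact_N=3.5); st(str(c))
snap("n")
E
```

```text
False t 36.9 tcp [-0.    -0.033  0.163] F [0.3 2.3 0.5]
True t 38.9 tcp [-1.000e-04 -4.620e-02  1.626e-01] F [0.3 0.1 0.3]
```

View pics/n.png

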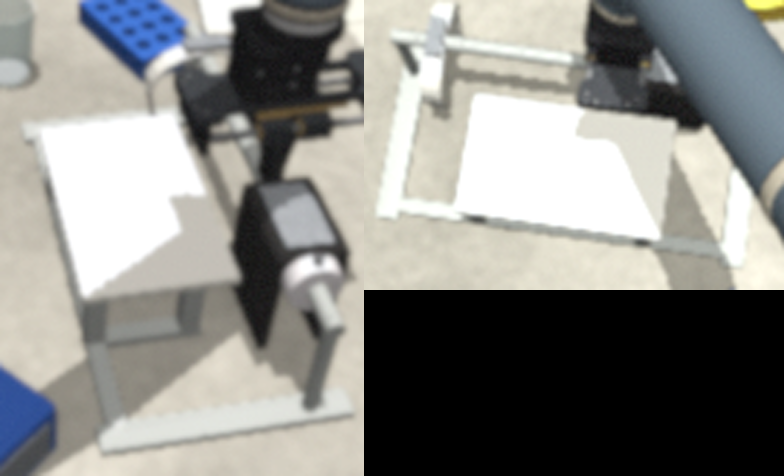

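```bash
python3 - <<'E'
from h import *
c=bot.move_l(W(0,-.056,.163),velocity=.006,contact_N=4.5); st(str(c)); bot.hold(.2); st()
bot.move_l(W(0,0,.163),velocity=.06); bot.move_l(W(0,.03,.30),velocity=.15)
bot.goto(W(-.25,.1,.36),rotx(1)); bot.hold(.3); st()
snap("o")
a=[cv2.resize(cv2.convertScaleAbs(cv2.imread(f"pics/o_{c}.png")[y:y+100,x:x+80],alpha=1.7,beta=20),None,fx=4.8,fy=4.8,interpolation=cv2.INTER_CUBIC) for c,x,y in(("side",300,150),("top",250,100))]
cv2.imwrite("pics/oz.png",np.hstack(a))
E
```

```text
True t 39.8 tcp [-0.0005 -0.0463  0.1623] F [-0.3  0.6  0.8]
 t 40.0 tcp [-0.0009 -0.0462  0.1616] F [ 0.4 -0.6 -0. ]
 t 43.4 tcp [-0.2494  0.0998  0.3599] F [-0.2  0.1  0.2]
```

View pics/oz.png

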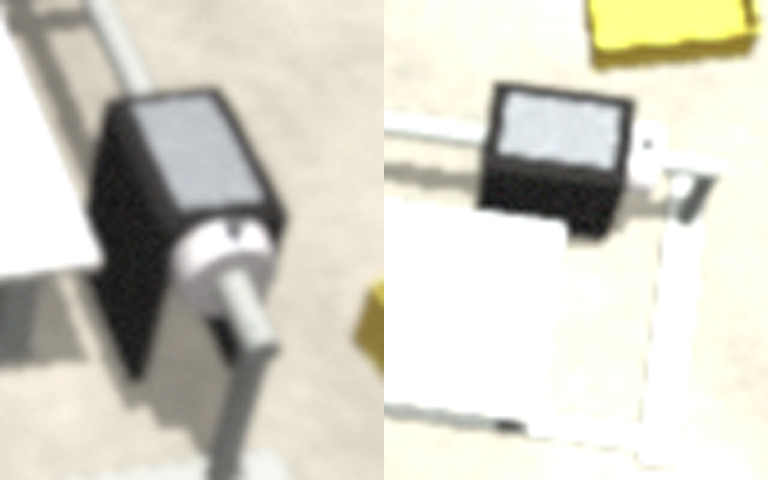

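View pics/o.png

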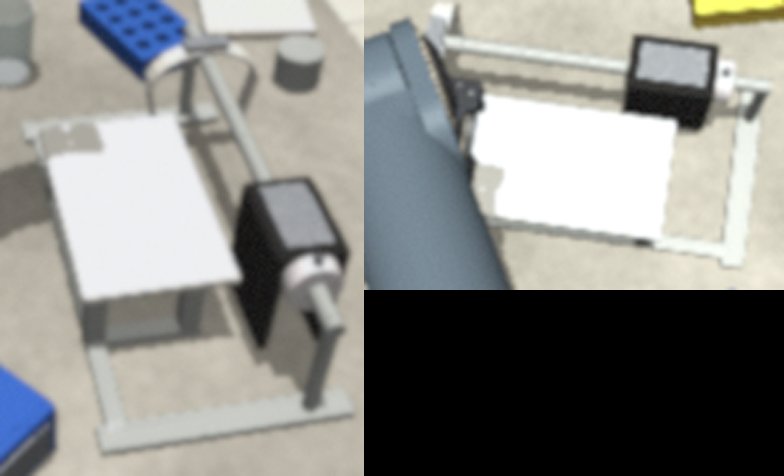

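```bash
python3 - <<'E'
from h import *
h=.0525;i=.003
S=lambda *u:cr(u,4.8,(300,150)); U=lambda *u:cr((u[0]-384,u[1]),4.8,(250,100))
obs=[("top",U(495,85),(0,h-i,.07-i)),("top",U(632,101),(0,-h+i,.07-i)),("top",U(624,172),(0,-h+i,i)),("top",U(485,158),(0,h-i,i)),
("side",S(282,214),(0,-h+i,.07-i)),("side",S(217,92),(0,h-i,.07-i)),("side",S(168,232),(0,-h+i,i)),("side",S(110,105),(0,h-i,i)),("side",S(137,378),(.125,-h+i,0))]
fitp(obs,[-.035,.148,1.57,-.11])
for cams in(("top",),("side",)): 
    fitp([o for o in obs if o[0] in cams],[-.035,.148,1.57,-.11])
E
```

```text
corner xz [-0.0329  0.1456] tilt 88.5 y -0.1106
res [[-0.0, -1.0], [0.0, -0.7], [-0.4, 2.2], [-0.3, 1.4], [1.2, -0.0], [0.5, -0.9], [0.1, 0.2], [-0.5, -0.2], [-0.5, 2.1]]
corner xz [-0.0284  0.1522] tilt 105.0 y -0.1111
res [[0.0, -0.2], [-0.2, 0.1], [0.1, 0.4], [0.1, -0.4]]
corner xz [-0.0179  0.1147] tilt 88.3 y -0.0816
res [[0.0, -0.4], [0.0, -0.1], [0.0, -0.3], [0.1, 0.6], [-0.1, 0.3]]
```

```bash
python3 - <<'E'
from h import *
bot.job_done(); st()
E
```

```text
the job is handed in; nothing more can be done
the job is handed in; nothing more can be done
```

The elbow pad is hanging over the rail against the clamp collar, and I handed the job in at about 44 s of the 72 s.

**What I did:**
- I pushed the pad squarely off the ledge with two spread fingers until it dropped over the rail, hanging cocked by about 37°.
- My first try at straightening it pushed too flat: it tilted the pad the wrong way at about 7 N, so I backed off. I then tilted the fingers and fed the pad up and forward by its lowest back corner until it hung plumb.
- With the gripper closed, I slid it slowly along the rail at the crown, against about 2 N of friction. I crept the last stretch at 8 mm/s until the force rose by 3.5 N, then backed the arm well clear.

**Last checks:**
- **Hanging straight:** a fit using both cameras puts the legs within about 1.5° of vertical and the crown 1–2 mm from centred.
- **Touching the collar:** the pad's end is at y ≈ −163 mm, where I measured the collar's face. A second gentle push was blocked at the same spot.
- **Headband, beaker and bottles:** I saw no change in the headband in the last pictures. I steered clear of the beaker and bottles but took no final picture of them.

**What disagreed:** the top camera on its own gave a tilt of 105°, from crown corners only. I did not trust it, because the side camera (88.3°) and the joint fit (88.5°) both show the pad plumb. The two cameras' readings of the collar's position along the rail also differed by 8 mm, so I relied on touch there.

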